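# Load a sample bottle on the bottle roller and switch it on

### The arm

A 6-joint arm with a two-finger parallel gripper is mounted at the origin on the work surface. World frame = base frame: x ahead of the robot, y to its left, z up, the work surface at z = 0. Lengths are in mm, angles in rad, forces in N, time in s.
With the tool pointing down it reaches from about 350 to 975 mm from the base axis. Payload 7.1 kg.
Tool frame: the origin (TCP) lies at the very end of the fingers, on their centre line; the grasp point (between the pads) lies 19 mm behind it; y points along the fingers, x is the direction in which the jaws open and shut, and the axes are right-handed (so a half turn about y gives the same grasp; the last joint's range is limited). The gripper opens to 88 mm and grips with 3 to 60 N. Pads are 20 mm wide; open, the fingers measure 115 mm over their backs; the gripper's body (75 mm by 178 mm) begins 61 mm behind the grasp point.
Start: joints at [1.164, 0.423, 1.63, -0, 1.089, -0.019], TCP at [236.313, 578.585, 222.675] pointing down, gripper open.
Joint ranges: [-3, 3], [-0.9, 2.11], [0.09, 2.58], [-1.31, 4.45], [0.11, 2.69], [-2.54, 2.54]. Speed limits (rad/s): [2.39, 2.39, 3.01, 3.14, 3.14, 3.14].

### API

Orientations are given as a rotation vector (axis times angle).
In Python, from workcell import ctrl gives the robot as it stands. The module is installed in compiled form; this text tells all that it offers.
- The arm moves only by the tool jog_arm, never from a script. Its argument "steps" is a list of rows, each an object with "turn": the turn, a rotation vector about the world's x, y, z scaled (see below), a list of three; "dp": the shift along the world's x, y, z scaled (see below), a list of three; "claw": the opening, from 0 (shut) to 1 (fully open). In form: [{"turn": [wx, wy, wz], "dp": [x, y, z], "claw": claw}, ...]. A call has 1 to 12 rows; each row is the pose to reach, as a shift and turn from the pose measured when the call began, turning the shorter way round; what a row does not reach only later rows make up. The controller multiplies each number of a shift by 80 mm and each number of a turn by pi rad. A row lasts 1/12 s, in which the tool goes at most 41.7 mm and 7.16 degrees, less where a joint would pass 70% of its speed; a pose out of reach is approached as far as the arm can. A call with a number of a shift or a turn outside -1 to 1 is refused whole. A call with a gripper value outside its range is refused whole. The fingers move at their own pace and stop on an object; the grip force is fixed at half the most. Time passes only in rows, so rows that repeat a pose let the fingers close. It gives the time, the measured TCP pose, the force and the opening at its end, in the units of the state.
- ctrl.get_obs(): the state, without advancing time (a new reading comes with each control period).
- ctrl.get_image(name): name is "scene" or "top"; returns a dict with "img" (400x640x3 uint8, red, green, blue), "range_z" (400x640 float32, mm along the optical axis (not along the pixel's ray), 0 where there is no reading), "fovy" (degrees; the focal length in pixels is half the picture's height over the tangent of half this angle, whatever the lens; pixels are square), "cx", "cy" (the principal point, pixels), "camera_from_world" (4x4, takes a point from world to camera coordinates). Camera axes: x right, y down, z forward; pixel columns grow to the right and rows downward; lengths in mm; the calibration is good to about 2 mm. A picture is of the moment at which its call begins.
- ctrl.close_job(): hands the job in, once; it reports no verdict.
The state is a dict: "t": time; "qpos": joint angles; "qvel": joint speeds; "joint_torque": joint torques, N m; "ee_pos": TCP position; "orientation": TCP orientation; "ft_force": force on the tool from outside, world axes, zero at the start; "moment": the same for the moment, N m; "width": finger opening in mm.
Only numpy, scipy, OpenCV 4.12 (cv2) and the standard library are available. Lean on these libraries where they do the work, as an engineer would, in place of code of your own. Each camera call takes 0.05 s, during which the arm holds its last target.

### The job

One capped sample bottle is lying loose on the bench and rolls at a touch: lay it lengthwise in the free pair of rollers of the bottle roller, setting it down rather than dropping it, and let go of it. Then switch the machine on by pushing down the raised end of its rocker switch until it snaps over. Leave the bottle that is already on the other rollers, and the jar and flask standing behind, where they are.

Things in the scene. Friction and masses are not known exactly. Their poses are not given: they have to be found in the camera images.
- bottle: capped amber bottle lying loose on the bench, rolls freely. Cylinder 56 mm dia., 112 mm long, then a short neck and a white cap 48 mm dia.; 140 mm long in all; 0.14-0.28 kg, rigid. Origin on its axis at mid-length, 28 mm above the bench, about the centre of mass. x runs along the axis to the cap, within 35 deg of world x, cap away from the robot. It may lie either way round on the rollers.
- parked_bottle: bottle of the same shape that already lies on the left or the right pair of rollers; same origin and axes; 68 mm are left between it and a bottle on the free pair. Must stay.
- mixer: the bottle roller: low white machine fixed on the bench, 250 mm along x, y from -120 to +200 mm, turned up to 15 deg; origin on the bench. Four fixed black rubber rollers, 28 mm dia., 204 mm long along x, in two pairs (lanes) centred at x = 0, y = -62 and +62 mm. End cheeks 70 mm high at x = +-106 mm. Grey switch deck, 76 mm high, at y = +112 to +200 mm.
- free_lane: white paper strip 190 x 18 mm in the machine's bed below the free pair of rollers. Origin: middle of the free lane, 40 mm above the bench; x along the rollers, z up. The pair's axes are 52 mm apart, tops 76 mm above the bench. A bottle in their valley has its axis 55 mm above this origin (95 above the bench); fingers beside it must stay above the roller tops.
- rocker (a joint): the rocker of the switch: 0 = off (as at the start; the end on the machine's +x side is raised), 0.4 rad = on (that end down). Over-centre: it resists with about 3.5 N at 24 mm from the pivot, less and less up to 0.2 rad, then snaps over by itself and stays.
- rocker_end (a point): the point to push, on top of the rocker's end that must go down, 24 mm from its pivot. The rocker is a black bar 66 x 30 mm, long along the machine's x, in the middle of the switch deck (machine x = 0, y = +156 mm); this end bears a thin white line. The point is 97 mm above the bench when off, 87 mm when on.
- jar: bystander: a white capped jar 64 mm in diameter, 85 mm tall, standing on the bench beyond the loose bottle. Origin under its base.
- flask: bystander: a white capped bottle 50 mm in diameter, 130 mm tall, standing on the bench. Origin under its base.
- pan: bystander: an open steel pan 240 x 170 mm, 50 mm high, fixed on the bench to the right. Origin under its middle.
There are look-alikes about, which are no part of the job. Leave any yellow look-alike of the bottle alone.

How it is judged:
By the outcome, as a careful person would: the job done as asked, in the order asked, and still so for the second after the job is handed in, with the robot touching nothing.
It also fails if it takes over 51 s, if anything falls off the work surface, if the arm or the gripper's body presses on something with over 40 N, if the wrist force passes 120 N, or if a joint passes its speed limit or range.

## Working session

There is one attempt and no reset: what is moved stays moved. The work goes in short steps, Python scripts to look and compute and a tool call to move; the robot and the scene stay as the last step left them, time stands still between calls to the robot, and variables do not carry over. Pictures are saved under pics/ and viewed, and the job is handed in when it is done.

Besides the shell and the picture viewer there is one more tool, called after "Emit:" by a JSON object that holds its "fn" and its "kwargs", one argument or row to a line. jog_arm: Moves the arm, as the interface text tells. Its arguments: {"type":"object","properties":{"steps":{"type":"array","items":{"type":"object","properties":{"turn":{"type":"array","items":{"type":"number"}},"dp":{"type":"array","items":{"type":"number"}},"claw":{"type":"number"}}}}},"required":["steps"]}

```bash
mkdir -p pics; cat > h.py <<'E'
import numpy as np, cv2
from workcell import ctrl
def grab(n,tag):
    d=ctrl.get_image(n); np.savez(f'pics/{tag}.npz',**{k:np.array(v) for k,v in d.items()})
    cv2.imwrite(f'pics/{tag}.png',cv2.cvtColor(d['img'],cv2.COLOR_RGB2BGR)); return d
def load(tag): return dict(np.load(f'pics/{tag}.npz'))
def f(d): return 200/np.tan(np.radians(float(d['fovy'])/2))
def pts(d):
    z=d['range_z'].astype(float);v,u=np.mgrid[:400,:640]
    F=f(d);P=np.stack([(u-d['cx'])/F*z,(v-d['cy'])/F*z,z],-1)
    M=np.linalg.inv(d['camera_from_world']);W=P@M[:3,:3].T+M[:3,3];W[z==0]=np.nan;return W
def ray(d,u,v,h):
    F=f(d);M=np.linalg.inv(d['camera_from_world']);r=M[:3,:3]@np.array([(u-d['cx'])/F,(v-d['cy'])/F,1]);o=M[:3,3]
    return o+r*(h-o[2])/r[2]
def obs():
    o=ctrl.get_obs();print({k:np.round(v,3).tolist() for k,v in o.items()})
E
python3 - <<'E'
from h import *
obs()
for n in('scene','top'):
    d=grab(n,n+'0');print(n,d['fovy'],d['cx'],d['cy'],np.linalg.inv(d['camera_from_world']).round(2).tolist())
E
```

```text
{'t': 0.0, 'qpos': [1.164, 0.424, 1.631, -0.0, 1.089, -0.019], 'qvel': [0.0, 0.0, -0.001, 0.001, -0.001, 0.0], 'joint_torque': [0.004, -54.46, -27.368, 0.065, 0.023, -0.0], 'ee_pos': [236.067, 578.079, 221.907], 'orientation': [-1.369, -0.918, 0.92], 'ft_force': [-0.236, 0.3, 0.149], 'moment': [0.012, 0.032, 0.008], 'width': 88.126}
scene 43.153081827922364 317.1486510078332 199.84425602794133 [[-0.38, 0.61, -0.7, 1527.91], [0.93, 0.26, -0.27, 273.94], [0.02, -0.75, -0.66, 1026.66], [0.0, 0.0, 0.0, 1.0]]
top 45.175557510698376 328.6362158302831 195.4431109959607 [[0.02, -1.0, 0.1, 376.66], [-1.0, -0.02, -0.01, -104.18], [0.01, -0.1, -1.0, 1509.37], [0.0, 0.0, 0.0, 1.0]]
```

```bash
ls pics
```

```text
scene0.npz
scene0.png
top0.npz
top0.png
```

View pics/scene0.png

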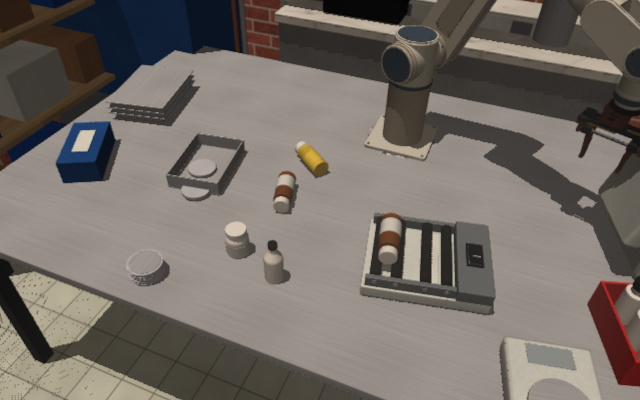

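View pics/top0.png

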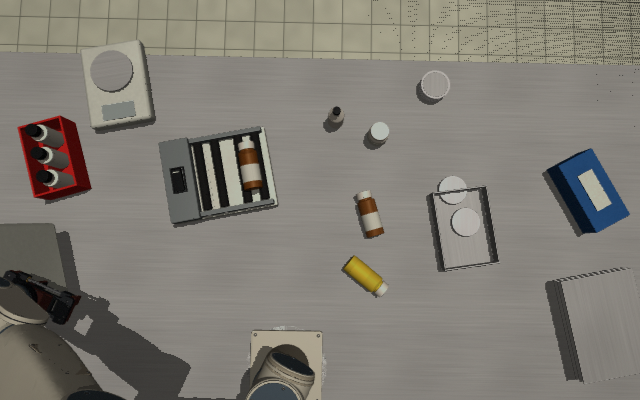

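Candidates for the bottle: amber with a white label and cap at top (369,214); yellow look-alike (366,277); parked amber bottle on the rollers (250,168); grey bottles in the red rack (45,155). By the description it is (369,214). I'll check that in a crop and measure.

```bash
python3 - <<'E'
from h import *
d=load('top0');im=cv2.imread('pics/top0.png')
a=cv2.resize(im[115:235,150:290],None,fx=5,fy=5,interpolation=cv2.INTER_CUBIC)[:600,:]
b=cv2.resize(im[180:250,330:410],None,fx=5,fy=5,interpolation=cv2.INTER_CUBIC)
cv2.imwrite('pics/cropA.png',a);cv2.imwrite('pics/cropB.png',b)
W=pts(d)
def near(x,y):return W[y,x].round(1)
for p in [(369,214),(364,197),(250,168),(230,170),(205,170),(213,170),(180,180),(336,117),(379,132)]:print(p,near(*p))
# bottle segmentation by depth near it
roi=np.zeros((400,640),bool);roi[180:245,345:395]=1
m=roi&(W[...,2]>15);p=W[m];print(m.sum(),p.min(0),p.max(0))
hs=p[p[:,2]>45];c=hs[:,:2].mean(0);u,s,v=np.linalg.svd(hs[:,:2]-c);print(c,v[0],np.degrees(np.arctan2(v[0,1],v[0,0])))
q=(p[:,:2]-c);t=q@v[0];n=q@np.array([-v[0,1],v[0,0]]);print(t.min(),t.max(),n.min(),n.max(),np.percentile(t,[1,99]),np.percentile(n,[1,99]))
# deck
hsv=cv2.cvtColor(im,cv2.COLOR_BGR2HSV)
roi[:]=0;roi[115:235,150:290]=1
for lo,hi in((66,80),(80,100),(30,50)):
  m=roi&(W[...,2]>lo)&(W[...,2]<hi);r=cv2.minAreaRect(W[m][:,:2].astype(np.float32));print(lo,hi,m.sum(),r)
E
```

```text
(369, 214) [ 466.1 -244.4   48.7]
(364, 197) [ 517.3 -228.2   54.1]
(250, 168) [589.7 110.7 120.6]
(230, 170) [594.6 184.3  40.3]
(205, 170) [589.7 255.1  64. ]
(213, 170) [593.9 236.9  38.5]
(180, 180) [554.7 321.6  89. ]
(336, 117) [ 753.3 -138.2   95. ]
(379, 132) [ 713.6 -269.6   79.8]
796 [ 396.43001527 -289.60061312   23.50993732] [ 540.78035362 -204.93312994   62.7243103 ]
[ 463.10880858 -247.14705946] [-0.9552644  -0.29575316] -162.79729414199673
-76.41170423364632 63.213905668648536 -28.15955961345844 28.14320425791263 [-74.40880678  61.8179322 ] [-26.91928387  26.75146407]
66 80 4354 ((580.201416015625, 222.07763671875), (251.105712890625, 311.597900390625), 11.60718822479248)
80 100 386 ((584.3857421875, 228.3011474609375), (238.44296264648438, 286.0994567871094), 13.492826461791992)
30 50 2532 ((625.3978881835938, 238.72097778320312), (346.266357421875, 343.7596130371094), 11.675477027893066)
```

View pics/cropA.png

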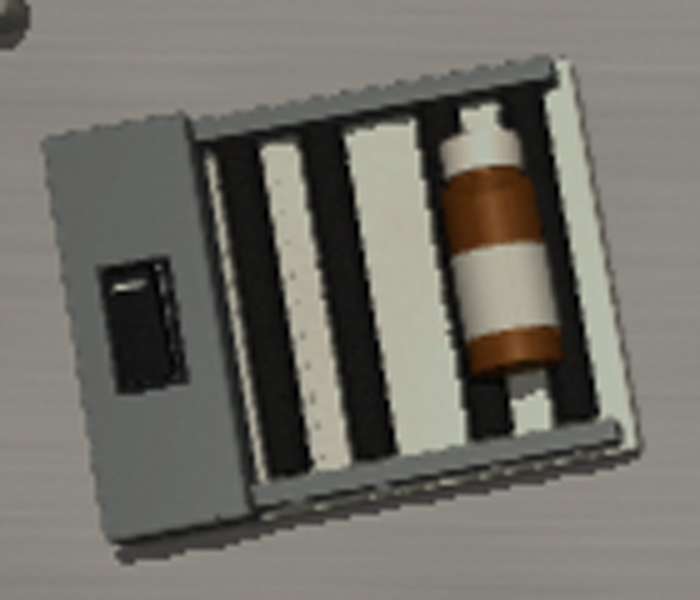

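View pics/cropB.png

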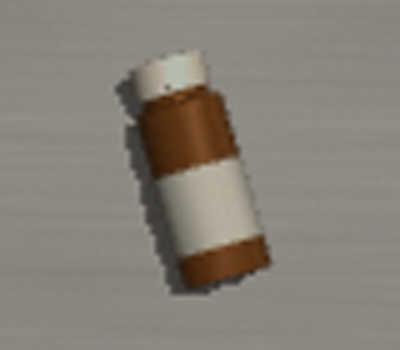

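The crops confirm it: the loose amber bottle is at (369,214) with its cap away from the robot. The free lane is the left one, with its strip at about (211,176), and the rocker's white line is at (176,172). Next I'll refine the machine pose.

```bash
python3 - <<'E'
from h import *
d=load('top0');im=cv2.imread('pics/top0.png')
def C(x,y,h): return ray(d,150+(x+.5)/5-.5,115+(y+.5)/5-.5,h)[:2]
dk=[C(*p,76) for p in((42,143),(188,113),(250,512),(112,540))]
print('deck',np.round(dk,1), np.mean(dk,0))
for a,b in((1,2),(0,3),(3,2),(0,1)):
  v=dk[a]-dk[b];print(np.linalg.norm(v),np.degrees(np.arctan2(v[1],v[0])))
g=cv2.cvtColor(im,cv2.COLOR_BGR2GRAY)
m=np.zeros_like(g);m[140:212,200:222]=(g[140:212,200:222]>120)
n,l,s,c=cv2.connectedComponentsWithStats(m);k=1+s[1:,4].argmax();ys,xs=np.where(l==k)
P=np.array([ray(d,x,y,40)[:2] for x,y in zip(xs,ys)],np.float32);r=cv2.minAreaRect(P);print('strip',s[k],r,P.mean(0))
print('line',C(130,287,97),'rocker rect ctr',C(143,325,90))
W=pts(d);print(W[172,174:179,2], W[170:195,176,2].round(0))
E
```

```text
deck [[666.8 396.8]
 [686.9 309.9]
 [446.6 262.2]
 [428.6 343.1]] [557.23504943 328.01493972]
245.03302007086629 11.22632406428427
244.24566521188856 12.689625088868327
82.8780197172977 102.575972671194
89.13683202122603 103.03869067670693
strip [202 144  18  66 477] ((575.3987426757812, 243.14083862304688), (204.7935028076172, 23.374330520629883), 11.260810852050781) [574.6953  242.93048]
line [577.25193939 333.23983831] rocker rect ctr [555.65890819 326.64313954]
[92.79213314 98.00937221 99.52187156 92.6598154  90.30182425] [ 97.  98. 100.  95.  97.  97.  93.  92.  95.  91.  96.  87.  95.  90.
  85.  85.  90.  86.  91.  83.  89.  75.  85.  76.  70.]
```

```bash
python3 - <<'E'
from h import *
d=load('scene0');im=cv2.imread('pics/scene0.png')
cv2.imwrite('pics/cropC.png',cv2.resize(im[200:320,350:510],None,fx=5,fy=5,interpolation=cv2.INTER_CUBIC))
cv2.imwrite('pics/cropD.png',cv2.resize(im[160:220,260:310],None,fx=6,fy=6,interpolation=cv2.INTER_CUBIC))
E
```

```text
(no output)
```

View pics/cropC.png

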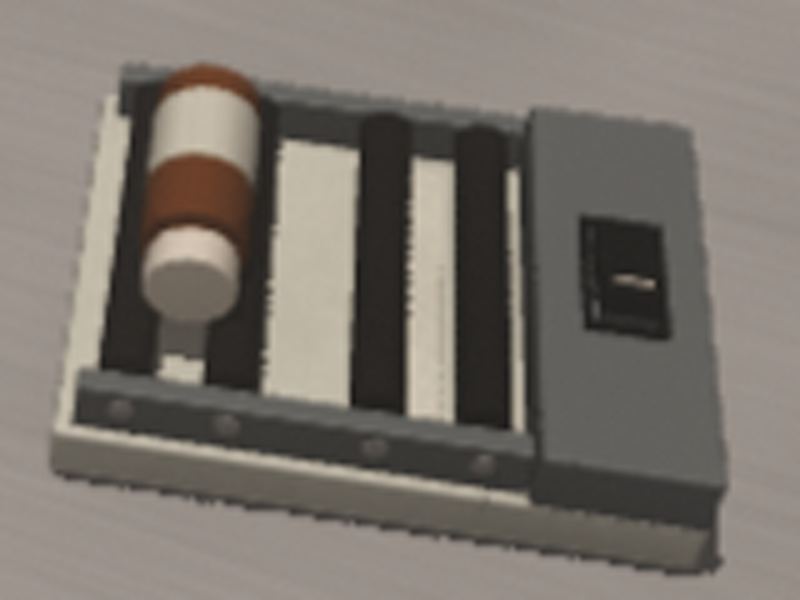

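View pics/cropD.png

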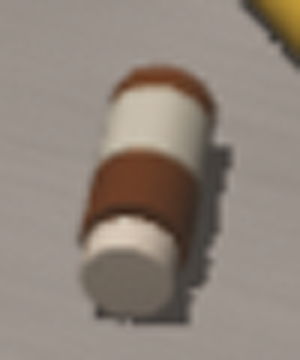

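```bash
cat >> h.py <<'E'
from scipy.spatial.transform import Rotation as R
def plan(target,ax=None):
    """ax: yaw (deg) wanted for the tool x axis (mod 180); tool y down."""
    o=ctrl.get_obs();Rm=R.from_rotvec(o['orientation']).as_matrix()
    print('pos',np.round(o['ee_pos'],1),'toolx',Rm[:,0].round(3),'tooly',Rm[:,1].round(3),'w',round(o['width'],1),'F',np.round(o['ft_force'],1),'t',round(o['t'],2),'q6',np.round(o['qpos'],2))
    print('dp',((np.array(target)-o['ee_pos'])/80).round(3))
    if ax is not None:
        for a in (ax,ax+180):
            x=np.array([np.cos(np.radians(a)),np.sin(np.radians(a)),0]);y=np.array([0,0,-1.]);T=np.stack([x,y,np.cross(x,y)],1)
            rv=R.from_matrix(T@Rm.T).as_rotvec();print('turn',(rv/np.pi).round(4),'deg',np.degrees(np.linalg.norm(rv)).round(1))
E
python3 - <<'E'
from h import *
plan([469.5,-245,130],107.2)
E
```

```text
pos [236.1 578.2 222. ] toolx [ 0.378  0.926 -0.001] tooly [-0.001 -0.001 -1.   ] w 87.6 F [ 0.5 -0.8 -0.3] t 0.1 q6 [ 1.16  0.42  1.63  0.    1.09 -0.02]
dp [  2.917 -10.289  -1.15 ]
turn [ 0.0004 -0.      0.219 ] deg 39.4
turn [-0.00e+00 -5.00e-04 -7.81e-01] deg 140.6
```

Emit:
{"fn": "jog_arm", "kwargs": {
  "steps": [
    {"dp": [1, -1, 0], "turn": [0, 0, -0.13], "claw": 1},
    {"dp": [1, -1, 0], "turn": [0, 0, -0.13], "claw": 1},
    {"dp": [1, -1, 0], "turn": [0, 0, -0.13], "claw": 1},
    {"dp": [1, -1, 0], "turn": [0, 0, -0.13], "claw": 1}
  ]
}}

```text
t: 0.43
ee_pos: [318.8, 494.4, 221.5]
orientation: [-1.49, -0.597, 0.6]
ft_force: [0.8, 1.1, -0.0]
width: 87.8
```

Emit:
{"fn": "jog_arm", "kwargs": {
  "steps": [
    {"dp": [1, -1, 0], "turn": [0, 0, -0.13], "claw": 1},
    {"dp": [1, -1, 0], "turn": [0, 0, -0.13], "claw": 1},
    {"dp": [1, -1, 0], "turn": [0, 0, -0.13], "claw": 1},
    {"dp": [1, -1, 0], "turn": [0, 0, -0.13], "claw": 1}
  ]
}}

```text
t: 0.77
ee_pos: [402.0, 410.5, 221.1]
orientation: [-1.558, -0.27, 0.274]
ft_force: [0.1, 0.6, 0.1]
width: 88.2
```

Emit:
{"fn": "jog_arm", "kwargs": {
  "steps": [
    {"dp": [0.4, -1, 0], "turn": [0, 0, -0.13], "claw": 1},
    {"dp": [0.4, -1, 0], "turn": [0, 0, -0.13], "claw": 1},
    {"dp": [0.4, -1, 0], "turn": [0, 0, -0.13], "claw": 1},
    {"dp": [0.4, -1, 0], "turn": [0, 0, -0.13], "claw": 1}
  ]
}}

```text
t: 1.1
ee_pos: [434.7, 327.8, 220.8]
orientation: [-1.575, 0.06, -0.053]
ft_force: [1.0, 0.1, 0.4]
width: 87.7
```

Emit:
{"fn": "jog_arm", "kwargs": {
  "steps": [
    {"dp": [0.4, -1, 0], "turn": [0, 0, -0.13], "claw": 1},
    {"dp": [0.4, -1, 0], "turn": [0, 0, -0.13], "claw": 1},
    {"dp": [0.4, -1, 0], "turn": [0, 0, -0.13], "claw": 1},
    {"dp": [0.4, -1, 0], "turn": [0, 0, -0.13], "claw": 1}
  ]
}}

```text
t: 1.43
ee_pos: [467.3, 245.3, 220.5]
orientation: [-1.541, 0.389, -0.38]
ft_force: [-0.2, -0.1, 0.7]
width: 87.6
```

Emit:
{"fn": "jog_arm", "kwargs": {
  "steps": [
    {"dp": [0, -1, 0], "turn": [0, 0, -0.13], "claw": 1},
    {"dp": [0, -1, 0], "turn": [0, 0, -0.13], "claw": 1},
    {"dp": [0, -1, 0], "turn": [0, 0, -0.13], "claw": 1},
    {"dp": [0, -1, 0], "turn": [0, 0, -0.13], "claw": 1}
  ]
}}

```text
t: 1.77
ee_pos: [467.0, 163.2, 220.2]
orientation: [-1.456, 0.715, -0.704]
ft_force: [-0.1, 0.4, -0.1]
width: 87.4
```

Emit:
{"fn": "jog_arm", "kwargs": {
  "steps": [
    {"dp": [0, -1, 0], "turn": [0, 0, -0.13], "claw": 1},
    {"dp": [0, -1, 0], "turn": [0, 0, -0.13], "claw": 1},
    {"dp": [0, -1, 0], "turn": [0, 0, -0.13], "claw": 1},
    {"dp": [0, -1, 0], "turn": [0, 0, -0.13], "claw": 1}
  ]
}}

```text
t: 2.1
ee_pos: [466.7, 81.1, 220.0]
orientation: [-1.318, 1.035, -1.022]
ft_force: [-0.5, 0.0, 0.1]
width: 87.5
```

Emit:
{"fn": "jog_arm", "kwargs": {
  "steps": [
    {"dp": [0, -1, 0], "turn": [0, 0, 0], "claw": 1},
    {"dp": [0, -1, 0], "turn": [0, 0, 0], "claw": 1},
    {"dp": [0, -1, 0], "turn": [0, 0, 0], "claw": 1}
  ]
}}

```text
t: 2.35
ee_pos: [466.3, -3.5, 219.8]
orientation: [-1.318, 1.037, -1.025]
ft_force: [0.3, 0.3, 0.5]
width: 88.0
```

Emit:
{"fn": "jog_arm", "kwargs": {
  "steps": [
    {"dp": [0, -1, 0], "turn": [0, 0, 0], "claw": 1},
    {"dp": [0, -1, 0], "turn": [0, 0, 0], "claw": 1},
    {"dp": [0, -1, 0], "turn": [0, 0, 0], "claw": 1}
  ]
}}

```text
t: 2.6
ee_pos: [466.3, -88.2, 219.9]
orientation: [-1.318, 1.039, -1.029]
ft_force: [0.2, 0.7, 0.0]
width: 87.7
```

Emit:
{"fn": "jog_arm", "kwargs": {
  "steps": [
    {"dp": [0, -1, -0.5], "turn": [0, 0, 0], "claw": 1},
    {"dp": [0, -1, -0.5], "turn": [0, 0, 0], "claw": 1},
    {"dp": [0, -1, -0.5], "turn": [0, 0, 0], "claw": 1},
    {"dp": [0, -1, -0.5], "turn": [0, 0, 0], "claw": 1}
  ]
}}

```text
t: 2.93
ee_pos: [465.4, -169.3, 178.4]
orientation: [-1.317, 1.044, -1.029]
ft_force: [-0.3, 0.3, 0.7]
width: 87.7
```

```bash
python3 - <<'E'
from h import *
plan([470,-245,90],-72.8)
d=load('scene0');W=pts(d);roi=np.zeros((400,640),bool);roi[165:215,268:300]=1
m=roi&(W[...,2]>15);p=W[m]
ax=np.array([.9553,.2958]);q=p[:,:2]-[470,-245];t=q@ax;n=q@np.array([-ax[1],ax[0]])
print(len(p),np.percentile(t,[0,1,99,100]),np.percentile(n,[0,1,99,100]))
hs=p[(p[:,2]>48)];q=hs[:,:2]-[470,-245];print('ridge n',np.median(q@np.array([-ax[1],ax[0]])))
u,s,v=np.linalg.svd(hs[:,:2]-hs[:,:2].mean(0));print(np.degrees(np.arctan2(v[0,1],v[0,0])))
E
```

```text
pos [ 465.4 -169.3  178.4] toolx [ 0.231 -0.973 -0.003] tooly [-0.011  0.    -1.   ] w 87.7 F [-0.3  0.3  0.7] t 2.93 q6 [-0.37  0.3   1.94 -0.    0.91  0.97]
dp [ 0.058 -0.947 -1.105]
turn [ 0.0001 -0.0035  0.0213] deg 3.9
turn [-5.300e-03 -1.000e-04 -9.787e-01] deg 176.2
679 [-70.28373645 -67.92925242  72.69421032  75.71604649] [-29.5167899  -26.64563241  26.16465892  26.96344574]
ridge n -0.13930100389625813
16.791803536830248
```

Emit:
{"fn": "jog_arm", "kwargs": {
  "steps": [
    {"dp": [0.06, -0.95, -1], "turn": [0, -0.0035, 0.0215], "claw": 1},
    {"dp": [0.06, -0.95, -1], "turn": [0, -0.0035, 0.0215], "claw": 1},
    {"dp": [0.06, -0.95, -1], "turn": [0, -0.0035, 0.0215], "claw": 1},
    {"dp": [0.06, -0.95, -1], "turn": [0, -0.0035, 0.0215], "claw": 1},
    {"dp": [0.06, -0.95, -1], "turn": [0, -0.0035, 0.0215], "claw": 1}
  ]
}}

```text
t: 3.35
ee_pos: [469.8, -244.0, 97.9]
orientation: [-1.336, 0.988, -0.983]
ft_force: [-0.1, 0.4, 0.8]
width: 87.9
```

```bash
python3 - <<'E'
from h import *
plan([470,-245,15],-72.8)
d=grab('top','top1');cv2.imwrite('pics/t1.png',cv2.resize(cv2.imread('pics/top1.png')[160:290,300:430],None,fx=4,fy=4))
d=grab('scene','scene1');cv2.imwrite('pics/s1.png',cv2.resize(cv2.imread('pics/scene1.png')[110:240,240:370],None,fx=4,fy=4))
E
```

```text
pos [ 469.8 -244.    97.9] toolx [ 0.295 -0.955 -0.002] tooly [-0.002  0.002 -1.   ] w 87.9 F [-0.1  0.4  0.8] t 3.35 q6 [-0.5   0.47  1.92  0.    0.76  0.77]
dp [ 0.002 -0.013 -1.036]
turn [-0.0005 -0.0006  0.0001] deg 0.1
turn [-1.000e-03  8.000e-04 -9.999e-01] deg 180.0
```

View pics/s1.png

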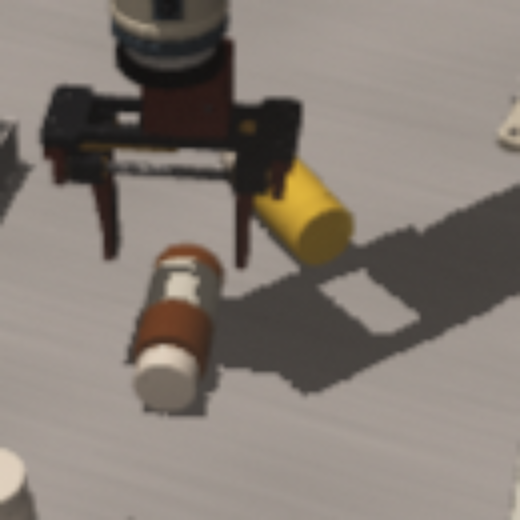

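The view shows the fingers straddling the bottle evenly, at crop (110,250) and (240,260) with the bottle at (180,310) and the yellow one clear. I'll descend and close.

Emit:
{"fn": "jog_arm", "kwargs": {
  "steps": [
    {"dp": [0, 0, -0.4], "turn": [0, 0, 0], "claw": 1},
    {"dp": [0, -0.01, -0.7], "turn": [0, 0, 0], "claw": 1},
    {"dp": [0, -0.01, -0.9], "turn": [0, 0, 0], "claw": 1},
    {"dp": [0, -0.01, -1], "turn": [0, 0, 0], "claw": 1},
    {"dp": [0, -0.01, -1], "turn": [0, 0, 0], "claw": 1}
  ]
}}

```text
t: 3.87
ee_pos: [470.8, -243.3, 19.4]
orientation: [-1.337, 0.983, -0.983]
ft_force: [0.6, -0.4, 0.1]
width: 87.9
```

Emit:
{"fn": "jog_arm", "kwargs": {
  "steps": [
    {"dp": [0, 0, -0.04], "turn": [0, 0, 0], "claw": 1},
    {"dp": [0, 0, -0.04], "turn": [0, 0, 0], "claw": 0.8},
    {"dp": [0, 0, -0.04], "turn": [0, 0, 0], "claw": 0.7},
    {"dp": [0, 0, -0.04], "turn": [0, 0, 0], "claw": 0.65},
    {"dp": [0, 0, -0.04], "turn": [0, 0, 0], "claw": 0.6},
    {"dp": [0, 0, -0.04], "turn": [0, 0, 0], "claw": 0.5},
    {"dp": [0, 0, -0.04], "turn": [0, 0, 0], "claw": 0.4},
    {"dp": [0, 0, -0.04], "turn": [0, 0, 0], "claw": 0.4},
    {"dp": [0, 0, -0.04], "turn": [0, 0, 0], "claw": 0.4}
  ]
}}

```text
t: 4.62
ee_pos: [471.1, -243.5, 16.6]
orientation: [-1.337, 0.983, -0.984]
ft_force: [-0.2, 0.4, 5.6]
width: 55.3
```

Emit:
{"fn": "jog_arm", "kwargs": {
  "steps": [
    {"dp": [0, 0, 0.1], "turn": [0, 0, 0], "claw": 0.3},
    {"dp": [0, 0, 0.3], "turn": [0, 0, 0], "claw": 0.3},
    {"dp": [0, 0, 0.6], "turn": [0, 0, 0], "claw": 0.3},
    {"dp": [0, 0, 0.9], "turn": [0, 0, 0], "claw": 0.3},
    {"dp": [0, 0, 1], "turn": [0, 0, 0], "claw": 0.3},
    {"dp": [0, 0, 1], "turn": [0, 0, 0], "claw": 0.3}
  ]
}}

```text
t: 5.12
ee_pos: [472.3, -244.2, 98.5]
orientation: [-1.336, 0.98, -0.987]
ft_force: [-0.5, -0.1, -1.3]
width: 55.3
```

```bash
python3 - <<'E'
from h import *
plan([575.5,237,200],-78.4)
d=grab('scene','scene2');cv2.imwrite('pics/s2.png',cv2.resize(cv2.imread('pics/scene2.png')[90:230,230:370],None,fx=4,fy=4))
E
```

```text
pos [ 472.3 -244.2   98.5] toolx [ 0.298 -0.954  0.003] tooly [ 0.004 -0.002 -1.   ] w 55.3 F [-0.5 -0.1 -1.3] t 5.12 q6 [-0.5   0.47  1.92  0.    0.75  0.77]
dp [1.291 6.015 1.269]
turn [ 0.0006  0.0013 -0.032 ] deg 5.8
turn [-0.0019  0.001   0.968 ] deg 174.2
```

View pics/s2.png

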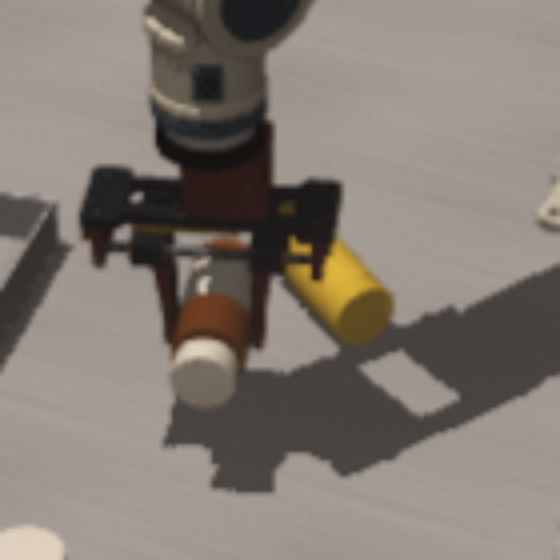

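The bottle is held level between the fingers at crop (210,330), clear of the bench. Now I'll carry it across.

Emit:
{"fn": "jog_arm", "kwargs": {
  "steps": [
    {"dp": [0.1, 0.2, 0.4], "turn": [0, 0, -0.01], "claw": 0.3},
    {"dp": [0.2, 0.5, 0.8], "turn": [0, 0, -0.02], "claw": 0.3},
    {"dp": [0.3, 0.8, 1], "turn": [0, 0.001, -0.032], "claw": 0.3},
    {"dp": [0.3, 1, 1], "turn": [0, 0.001, -0.032], "claw": 0.3}
  ]
}}

```text
t: 5.5
ee_pos: [498.1, -162.9, 179.3]
orientation: [-1.297, 1.057, -1.064]
ft_force: [0.9, -0.2, -0.9]
width: 55.4
```

Emit:
{"fn": "jog_arm", "kwargs": {
  "steps": [
    {"dp": [0.1, 0.4, 0.1], "turn": [0, 0, 0], "claw": 0.3},
    {"dp": [0.15, 0.8, 0.2], "turn": [0, 0, 0], "claw": 0.3},
    {"dp": [0.2, 1, 0.3], "turn": [0, 0, 0], "claw": 0.3}
  ]
}}

```text
t: 5.75
ee_pos: [513.1, -80.1, 201.8]
orientation: [-1.298, 1.059, -1.06]
ft_force: [-0.3, -1.2, -1.8]
width: 55.5
```

Emit:
{"fn": "jog_arm", "kwargs": {
  "steps": [
    {"dp": [0.1, 0.4, 0], "turn": [0, 0, 0], "claw": 0.3},
    {"dp": [0.15, 0.8, 0], "turn": [0, 0, 0], "claw": 0.3},
    {"dp": [0.2, 1, 0], "turn": [0, 0, 0], "claw": 0.3}
  ]
}}

```text
t: 6.0
ee_pos: [528.1, 2.7, 200.0]
orientation: [-1.3, 1.061, -1.057]
ft_force: [1.0, 1.1, -2.0]
width: 55.9
```

Emit:
{"fn": "jog_arm", "kwargs": {
  "steps": [
    {"dp": [0.1, 0.4, 0], "turn": [0, 0, 0], "claw": 0.3},
    {"dp": [0.15, 0.8, 0], "turn": [0, 0, 0], "claw": 0.3},
    {"dp": [0.2, 1, 0], "turn": [0, 0, 0], "claw": 0.3}
  ]
}}

```text
t: 6.25
ee_pos: [543.2, 85.5, 197.9]
orientation: [-1.302, 1.062, -1.054]
ft_force: [-0.5, -0.1, -1.6]
width: 55.2
```

Emit:
{"fn": "jog_arm", "kwargs": {
  "steps": [
    {"dp": [0.1, 0.4, 0], "turn": [0, 0, 0], "claw": 0.3},
    {"dp": [0.15, 0.8, 0], "turn": [0, 0, 0], "claw": 0.3},
    {"dp": [0.2, 1, 0], "turn": [0, 0, 0], "claw": 0.3}
  ]
}}

```text
t: 6.5
ee_pos: [558.4, 168.3, 195.7]
orientation: [-1.305, 1.063, -1.052]
ft_force: [1.5, -0.2, -1.7]
width: 55.3
```

```bash
python3 - <<'E'
from h import *
plan([575.5,237,150],-78.4)
E
```

```text
pos [558.4 168.3 195.7] toolx [ 0.204 -0.979 -0.002] tooly [-0.009  0.    -1.   ] w 55.3 F [ 1.5 -0.2 -1.7] t 6.5 q6 [0.27 0.4  1.74 0.   1.01 1.63]
dp [ 0.214  0.859 -0.572]
turn [-0.0001 -0.0028 -0.0009] deg 0.5
turn [ 4.300e-03 -2.000e-04  9.991e-01] deg 179.8
```

Emit:
{"fn": "jog_arm", "kwargs": {
  "steps": [
    {"dp": [0.1, 0.4, 0], "turn": [0, 0, 0], "claw": 0.3},
    {"dp": [0.21, 0.8, -0.1], "turn": [0, -0.002, 0], "claw": 0.3},
    {"dp": [0.21, 0.86, -0.4], "turn": [0, -0.003, -0.001], "claw": 0.3},
    {"dp": [0.21, 0.86, -0.6], "turn": [0, -0.003, -0.001], "claw": 0.3},
    {"dp": [0.21, 0.86, -0.6], "turn": [0, -0.003, -0.001], "claw": 0.3},
    {"dp": [0.21, 0.86, -0.6], "turn": [0, -0.003, -0.001], "claw": 0.3}
  ]
}}

```text
t: 7.0
ee_pos: [573.9, 236.3, 145.7]
orientation: [-1.302, 1.061, -1.058]
ft_force: [-0.9, 0.3, -1.7]
width: 55.6
```

```bash
python3 - <<'E'
from h import *
plan([575.5,237,84],-78.4)
d=grab('scene','scene3');cv2.imwrite('pics/s3.png',cv2.resize(cv2.imread('pics/scene3.png')[160:320,340:510],None,fx=3.5,fy=3.5))
d=grab('top','top3');cv2.imwrite('pics/t3.png',cv2.resize(cv2.imread('pics/top3.png')[110:240,150:290],None,fx=4,fy=4))
E
```

```text
pos [573.9 236.3 145.7] toolx [ 0.201 -0.98   0.001] tooly [-0.003 -0.001 -1.   ] w 55.6 F [-0.9  0.3 -1.7] t 7.0 q6 [ 0.37  0.51  1.69 -0.    0.94  1.74]
dp [ 0.02   0.008 -0.771]
turn [ 0.0005 -0.0011 -0.    ] deg 0.2
turn [1.7e-03 7.0e-04 1.0e+00] deg 180.0
```

View pics/s3.png

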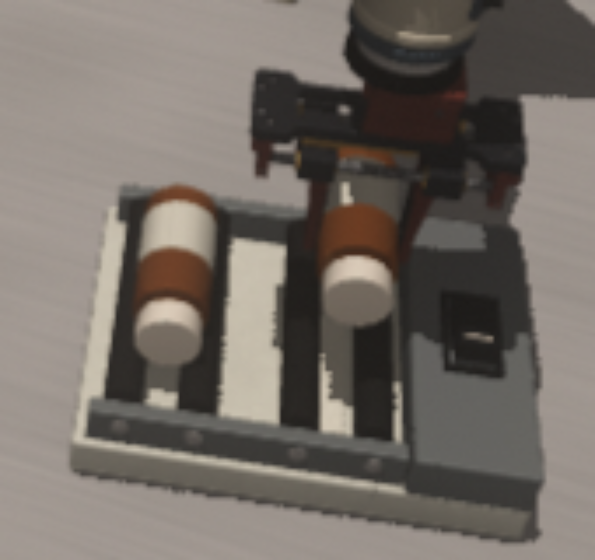

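View pics/t3.png

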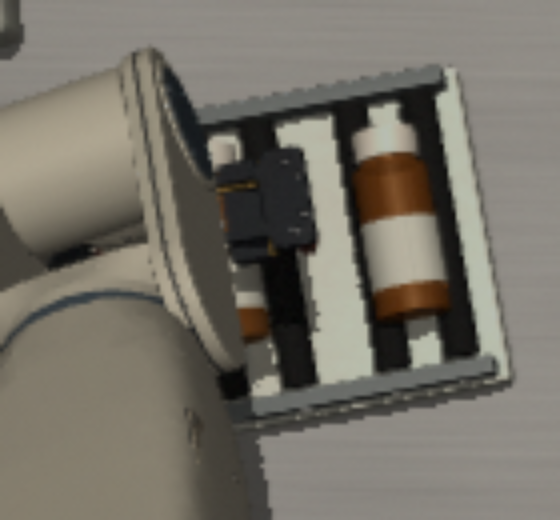

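The bottle is aligned over the free lane: cap at crop (357,290) in the scene view, between the two left-lane rollers, with the cheeks clear. I'll lower it.

Emit:
{"fn": "jog_arm", "kwargs": {
  "steps": [
    {"dp": [0.02, 0.01, -0.2], "turn": [0, 0, 0], "claw": 0.3},
    {"dp": [0.02, 0.01, -0.4], "turn": [0, 0, 0], "claw": 0.3},
    {"dp": [0.02, 0.01, -0.55], "turn": [0, 0, 0], "claw": 0.3},
    {"dp": [0.02, 0.01, -0.65], "turn": [0, 0, 0], "claw": 0.3},
    {"dp": [0.02, 0.01, -0.7], "turn": [0, 0, 0], "claw": 0.3},
    {"dp": [0.02, 0.01, -0.7], "turn": [0, 0, 0], "claw": 0.3},
    {"dp": [0.02, 0.01, -0.7], "turn": [0, 0, 0], "claw": 0.3}
  ]
}}

```text
t: 7.68
ee_pos: [577.5, 237.4, 92.4]
orientation: [-1.297, 1.059, -1.06]
ft_force: [0.8, 0.5, -1.7]
width: 55.3
```

Emit:
{"fn": "jog_arm", "kwargs": {
  "steps": [
    {"dp": [0, 0, -0.02], "turn": [0, 0, 0], "claw": 0.3},
    {"dp": [0, 0, -0.04], "turn": [0, 0, 0], "claw": 0.3},
    {"dp": [0, 0, -0.04], "turn": [0, 0, 0], "claw": 0.3}
  ]
}}

```text
t: 7.93
ee_pos: [577.6, 237.5, 89.5]
orientation: [-1.296, 1.058, -1.06]
ft_force: [0.9, -0.1, -1.5]
width: 55.5
```

Emit:
{"fn": "jog_arm", "kwargs": {
  "steps": [
    {"dp": [0, 0, -0.02], "turn": [0, 0, 0], "claw": 0.3},
    {"dp": [0, 0, -0.04], "turn": [0, 0, 0], "claw": 0.3},
    {"dp": [0, 0, -0.05], "turn": [0, 0, 0], "claw": 0.3},
    {"dp": [0, 0, -0.05], "turn": [0, 0, 0], "claw": 0.3}
  ]
}}

```text
t: 8.27
ee_pos: [577.4, 237.4, 85.2]
orientation: [-1.297, 1.059, -1.06]
ft_force: [-0.1, -0.1, -1.6]
width: 55.5
```

Emit:
{"fn": "jog_arm", "kwargs": {
  "steps": [
    {"dp": [0, 0, -0.02], "turn": [0, 0, 0], "claw": 0.3},
    {"dp": [0, 0, -0.02], "turn": [0, 0, 0], "claw": 0.3}
  ]
}}

```text
t: 8.43
ee_pos: [577.8, 238.1, 84.4]
orientation: [-1.295, 1.058, -1.06]
ft_force: [-2.4, 2.3, 4.6]
width: 55.6
```

Emit:
{"fn": "jog_arm", "kwargs": {
  "steps": [
    {"dp": [0, 0.01, -0.01], "turn": [0, 0, 0], "claw": 0.3},
    {"dp": [0, 0.01, -0.01], "turn": [0, 0, 0], "claw": 0.3}
  ]
}}

```text
t: 8.6
ee_pos: [578.0, 239.1, 83.8]
orientation: [-1.295, 1.058, -1.06]
ft_force: [-1.2, 1.4, 2.2]
width: 55.8
```

Emit:
{"fn": "jog_arm", "kwargs": {
  "steps": [
    {"dp": [0, 0, 0], "turn": [0, 0, 0], "claw": 0.63},
    {"dp": [0, 0, 0], "turn": [0, 0, 0], "claw": 0.66},
    {"dp": [0, 0, 0], "turn": [0, 0, 0], "claw": 0.7},
    {"dp": [0, 0, 0], "turn": [0, 0, 0], "claw": 0.8},
    {"dp": [0, 0, 0], "turn": [0, 0, 0], "claw": 0.9},
    {"dp": [0, 0, 0], "turn": [0, 0, 0], "claw": 0.9},
    {"dp": [0, 0, 0], "turn": [0, 0, 0], "claw": 0.9}
  ]
}}

```text
t: 9.18
ee_pos: [578.0, 239.1, 83.8]
orientation: [-1.295, 1.058, -1.06]
ft_force: [-0.2, 0.0, 1.1]
width: 78.7
```

Emit:
{"fn": "jog_arm", "kwargs": {
  "steps": [
    {"dp": [0, 0, 0.1], "turn": [0, 0, 0], "claw": 0.9},
    {"dp": [0, 0, 0.3], "turn": [0, 0, 0], "claw": 0.9},
    {"dp": [0, 0, 0.6], "turn": [0, 0, 0], "claw": 0.9},
    {"dp": [0, 0, 1], "turn": [0, 0, 0], "claw": 0.9},
    {"dp": [0, 0, 1], "turn": [0, 0, 0], "claw": 0.9}
  ]
}}

```text
t: 9.6
ee_pos: [581.4, 240.4, 170.2]
orientation: [-1.286, 1.053, -1.062]
ft_force: [0.7, -0.0, 0.5]
width: 79.0
```

```bash
python3 - <<'E'
from h import *
plan([579.5,333,130],-78.4)
d=grab('scene','scene4');cv2.imwrite('pics/s4.png',cv2.resize(cv2.imread('pics/scene4.png')[160:320,340:510],None,fx=3.5,fy=3.5))
E
```

```text
pos [581.4 240.4 170.2] toolx [ 0.2   -0.98  -0.003] tooly [ 0.012  0.005 -1.   ] w 79.0 F [ 0.7 -0.   0.5] t 9.6 q6 [0.37 0.48 1.67 0.   0.98 1.74]
dp [-0.024  1.157 -0.502]
turn [-0.0016  0.0037  0.0002] deg 0.7
turn [ 0.0058  0.0026 -0.9997] deg 180.0
```

View pics/s4.png

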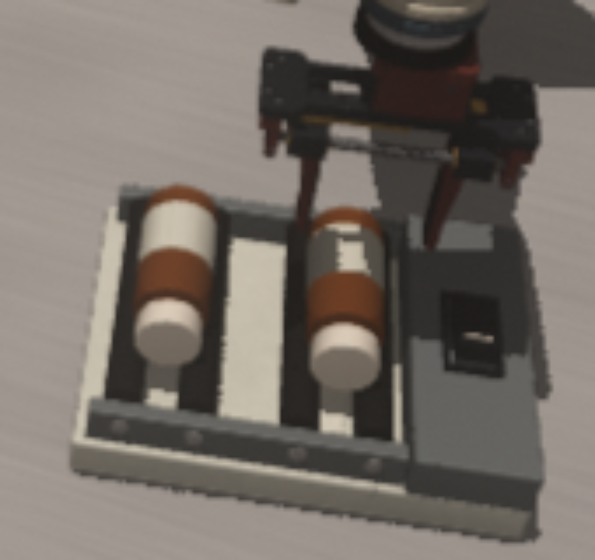

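The bottle lies in the valley of the free rollers, with its body at crop (345,290) and cap at (345,355), and the fingers are clear. Next is the rocker.

Emit:
{"fn": "jog_arm", "kwargs": {
  "steps": [
    {"dp": [-0.02, 0.4, 0], "turn": [0, 0, 0], "claw": 0},
    {"dp": [-0.03, 0.8, 0], "turn": [0, 0.003, 0], "claw": 0},
    {"dp": [-0.03, 1, 0], "turn": [-0.002, 0.004, 0], "claw": 0},
    {"dp": [-0.03, 1, -0.1], "turn": [-0.002, 0.004, 0], "claw": 0},
    {"dp": [-0.03, 1, -0.2], "turn": [-0.002, 0.004, 0], "claw": 0},
    {"dp": [-0.03, 1, -0.2], "turn": [-0.002, 0.004, 0], "claw": 0},
    {"dp": [-0.03, 1, -0.2], "turn": [-0.002, 0.004, 0], "claw": 0}
  ]
}}

```text
t: 10.23
ee_pos: [577.1, 318.4, 150.3]
orientation: [-1.304, 1.063, -1.059]
ft_force: [-0.6, 0.8, -0.3]
width: 35.8
```

```bash
python3 - <<'E'
from h import *
plan([579,333,110],-78.4)
E
```

```text
pos [577.1 318.4 150.3] toolx [ 0.199 -0.98   0.002] tooly [-0.006 -0.004 -1.   ] w 35.8 F [-0.6  0.8 -0.3] t 10.23 q6 [ 0.49  0.56  1.59 -0.    1.    1.86]
dp [ 0.024  0.182 -0.504]
turn [ 0.0012 -0.0019  0.0005] deg 0.4
turn [-0.003  -0.0018 -0.9995] deg 179.9
```

Emit:
{"fn": "jog_arm", "kwargs": {
  "steps": [
    {"dp": [0.02, 0.18, 0], "turn": [0.001, -0.002, 0], "claw": 0},
    {"dp": [0.02, 0.18, -0.1], "turn": [0.001, -0.002, 0], "claw": 0},
    {"dp": [0.02, 0.18, -0.2], "turn": [0.001, -0.002, 0], "claw": 0},
    {"dp": [0.02, 0.18, -0.3], "turn": [0.001, -0.002, 0], "claw": 0},
    {"dp": [0.02, 0.18, -0.4], "turn": [0.001, -0.002, 0], "claw": 0},
    {"dp": [0.02, 0.18, -0.45], "turn": [0.001, -0.002, 0], "claw": 0},
    {"dp": [0.02, 0.18, -0.45], "turn": [0.001, -0.002, 0], "claw": 0},
    {"dp": [0.02, 0.18, -0.45], "turn": [0.001, -0.002, 0], "claw": 0}
  ]
}}

```text
t: 10.9
ee_pos: [578.5, 332.6, 113.8]
orientation: [-1.298, 1.06, -1.06]
ft_force: [-0.7, -0.3, -0.3]
width: 0.2
```

```bash
python3 - <<'E'
from h import *
plan([579,333,90],-78.4)
d=grab('scene','scene5');cv2.imwrite('pics/s5.png',cv2.resize(cv2.imread('pics/scene5.png')[160:320,350:520],None,fx=3.5,fy=3.5))
E
```

```text
pos [578.5 332.6 113.8] toolx [ 0.199 -0.98   0.001] tooly [-0.    -0.001 -1.   ] w 0.2 F [-0.7 -0.3 -0.3] t 10.9 q6 [ 0.5   0.61  1.59 -0.    0.94  1.87]
dp [ 0.006  0.005 -0.298]
turn [ 0.0003 -0.0001  0.0006] deg 0.1
turn [-2.000e-04 -4.000e-04 -9.994e-01] deg 179.9
```

View pics/s5.png

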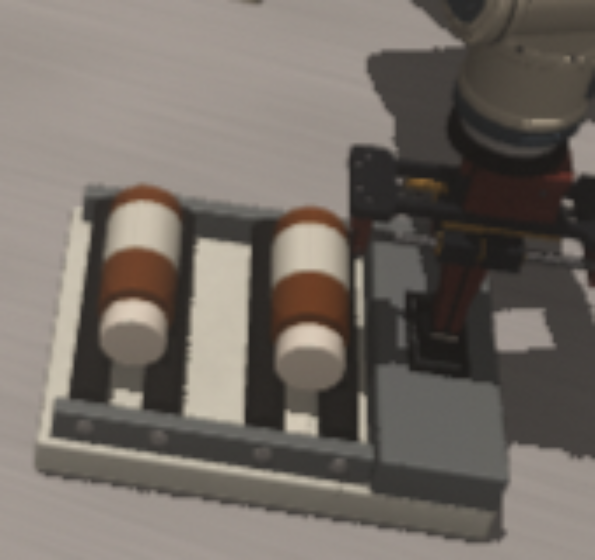

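The closed fingertips sit over the rocker end at crop (445,330), and both bottles are lying still. I'll press now.

Emit:
{"fn": "jog_arm", "kwargs": {
  "steps": [
    {"dp": [0.01, 0.01, -0.1], "turn": [0, 0, 0], "claw": 0},
    {"dp": [0.01, 0.01, -0.15], "turn": [0, 0, 0], "claw": 0},
    {"dp": [0.01, 0.01, -0.2], "turn": [0, 0, 0], "claw": 0},
    {"dp": [0.01, 0.01, -0.25], "turn": [0, 0, 0], "claw": 0}
  ]
}}

```text
t: 11.28
ee_pos: [580.6, 334.0, 94.6]
orientation: [-1.295, 1.058, -1.061]
ft_force: [1.8, 0.2, 3.2]
width: 0.1
```

Emit:
{"fn": "jog_arm", "kwargs": {
  "steps": [
    {"dp": [0, 0, -0.03], "turn": [0, 0, 0], "claw": 0},
    {"dp": [0, 0, -0.06], "turn": [0, 0, 0], "claw": 0},
    {"dp": [0, 0, -0.06], "turn": [0, 0, 0], "claw": 0}
  ]
}}

```text
t: 11.53
ee_pos: [580.7, 334.0, 89.8]
orientation: [-1.295, 1.058, -1.061]
ft_force: [0.3, -0.1, 2.9]
width: 0.3
```

Emit:
{"fn": "jog_arm", "kwargs": {
  "steps": [
    {"dp": [0, 0, -0.02], "turn": [0, 0, 0], "claw": 0},
    {"dp": [0, 0, -0.04], "turn": [0, 0, 0], "claw": 0},
    {"dp": [0, 0, -0.04], "turn": [0, 0, 0], "claw": 0}
  ]
}}

```text
t: 11.78
ee_pos: [580.9, 334.1, 89.2]
orientation: [-1.295, 1.058, -1.061]
ft_force: [-4.7, -3.1, 20.8]
width: 0.6
```

The force climbs to 21 N with the fingers stopped at z = 89 mm, so the rocker is on its end stop. I'll retract and look.

Emit:
{"fn": "jog_arm", "kwargs": {
  "steps": [
    {"dp": [0, 0, 0.3], "turn": [0, 0, 0], "claw": 0},
    {"dp": [0, 0, 0.6], "turn": [0, 0, 0], "claw": 0},
    {"dp": [0, 0, 1], "turn": [0, 0, 0], "claw": 0},
    {"dp": [0, 0, 1], "turn": [0, 0, 0], "claw": 0}
  ]
}}

```text
t: 12.12
ee_pos: [583.6, 335.7, 175.2]
orientation: [-1.287, 1.054, -1.062]
ft_force: [1.0, 0.2, -0.5]
width: 0.3
```

Emit:
{"fn": "jog_arm", "kwargs": {
  "steps": [
    {"dp": [-1, 1, 0.5], "turn": [0, 0, 0], "claw": 0},
    {"dp": [-1, 1, 0.5], "turn": [0, 0, 0], "claw": 0},
    {"dp": [-1, 1, 0.5], "turn": [0, 0, 0], "claw": 0},
    {"dp": [-1, 1, 0.5], "turn": [0, 0, 0], "claw": 0}
  ]
}}

```text
t: 12.45
ee_pos: [500.7, 420.3, 217.8]
orientation: [-1.285, 1.052, -1.058]
ft_force: [0.6, 0.4, -0.3]
width: 0.4
```

Emit:
{"fn": "jog_arm", "kwargs": {
  "steps": [
    {"dp": [-1, 1, 0], "turn": [0, 0, 0], "claw": 0},
    {"dp": [-1, 1, 0], "turn": [0, 0, 0], "claw": 0},
    {"dp": [-1, 1, 0], "turn": [0, 0, 0], "claw": 0},
    {"dp": [-1, 1, 0], "turn": [0, 0, 0], "claw": 0}
  ]
}}

```text
t: 12.78
ee_pos: [416.6, 503.5, 217.2]
orientation: [-1.287, 1.05, -1.053]
ft_force: [0.2, 0.2, 0.5]
width: 0.7
```

```bash
python3 - <<'E'
from h import *
obs()
d=grab('scene','scene6');cv2.imwrite('pics/s6.png',cv2.resize(cv2.imread('pics/scene6.png')[190:320,350:510],None,fx=5,fy=4.6))
W=pts(d);W0=pts(load('scene0'))
d2=grab('top','top6')
ax=np.array([np.cos(np.radians(11.7)),np.sin(np.radians(11.7))]);nn=np.array([-ax[1],ax[0]])
for n,w in(('before',W0),('after',W)):
    q=w[...,:2]-[557.2,328];t=q@ax;s=q@nn
    for a in(-24,24):
        m=(abs(t-a)<7)&(abs(s)<9)&(w[...,2]>70);print(n,a,m.sum(),np.median(w[m][:,2]))
q=W[...,:2]-[575.7,237];t=q@ax;s=q@nn;m=(abs(s)<30)&(W[...,2]>85)&(abs(t)<100);print('bottle',m.sum(),t[m].min(),t[m].max(),np.percentile(s[m],[2,98]),W[m][:,2].max());m&=W[...,2]>116;print('ridge s',np.median(s[m]),np.polyfit(t[m],s[m],1))
a=W;b=W0;ch=(abs(a[...,2]-b[...,2])>20)
im=cv2.imread('pics/scene6.png');im[ch]=(0,0,255);cv2.imwrite('pics/diff6.png',im)
E
```

```text
{'t': 12.783, 'qpos': [0.862, 0.465, 1.577, -0.002, 1.087, 2.225], 'qvel': [-0.07, 0.0, 0.008, -0.039, -0.001, -0.079], 'joint_torque': [1.909, -57.259, -27.686, 0.098, -0.064, 0.699], 'ee_pos': [416.627, 503.53, 217.152], 'orientation': [-1.287, 1.05, -1.053], 'ft_force': [0.186, 0.221, 0.508], 'moment': [-0.026, 0.178, -0.03], 'width': 0.709}
before -24 19 88.08135252424302
before 24 53 94.54016986480497
after -24 28 97.65973099213647
after 24 39 87.96550444921684
bottle 1026 -73.44584606276177 73.68820487585167 [-26.13587527  25.04715253] 129.31461336880466
ridge s 0.10680477482590606 [0.00149432 0.248821  ]
```

View pics/s6.png

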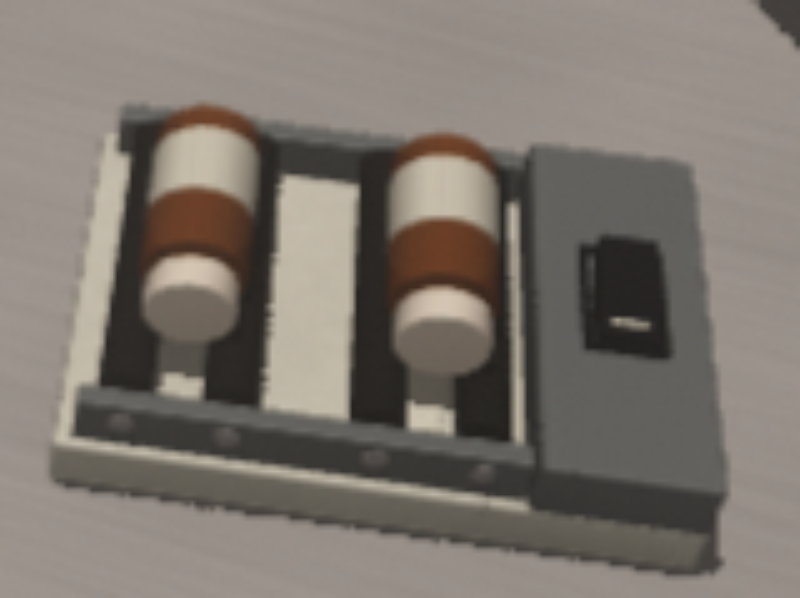

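View pics/diff6.png

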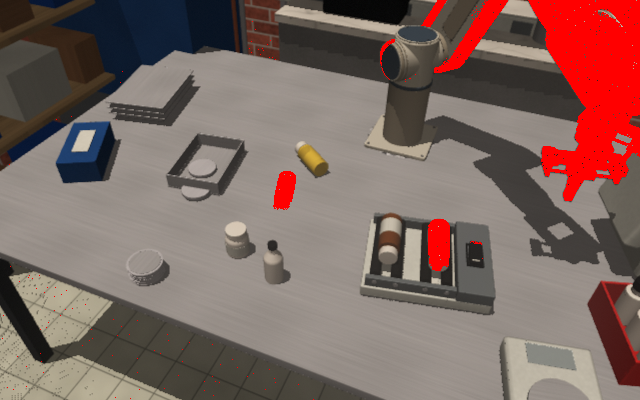

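View pics/top6.png

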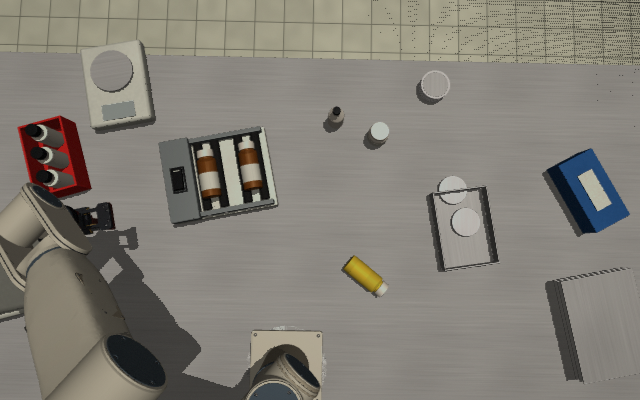

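The pictures show the bottle centred in the free lane (top view (209,175)) and the rocker's white-line end now down. Besides the arm, only the bottle and the rocker have changed. I'll let the arm settle and hand in.

Emit:
{"fn": "jog_arm", "kwargs": {
  "steps": [
    {"dp": [0, 0, 0], "turn": [0, 0, 0], "claw": 0},
    {"dp": [0, 0, 0], "turn": [0, 0, 0], "claw": 0},
    {"dp": [0, 0, 0], "turn": [0, 0, 0], "claw": 0}
  ]
}}

```text
t: 13.13
ee_pos: [420.7, 499.4, 216.6]
orientation: [-1.287, 1.051, -1.058]
ft_force: [0.0, 0.3, 0.2]
width: 0.6
```

```bash
python3 - <<'E'
from h import *
print(ctrl.close_job())
E
```

```text
the job is handed in; nothing more can be done
None
```

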